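# Set the tube fence of a roller mixer with its knurled wheel

## Robot

A 6-joint arm with a two-finger parallel gripper is mounted at the origin on the work surface. World frame = base frame: x ahead of the robot, y to its left, z up, the work surface at z = 0. Lengths are in m, angles in rad, forces in N, time in s.
With the tool pointing down it reaches from about 0.325 to 0.9 m from the base axis. Payload 6.1 kg.
Tool frame: the origin (TCP) lies at the very end of the fingers, on their centre line; the grasp point (between the pads) lies 19 mm behind it (r.grasp_offset is the distance from the TCP to the grasp point, in m); z points along the fingers, y is the line along which they close (so a half turn about z gives the same grasp; the last joint's range is limited). The gripper opens to 87 mm and grips with 3 to 60 N. Pads are 19 mm wide; open, the fingers measure 117 mm over their backs; the gripper's body (75 mm by 190 mm) begins 51 mm behind the grasp point.
Start: joints at [-1.438, 0.22, 1.526, -0, 1.395, -0.126], TCP at [0.16, -0.604, 0.223] pointing down, gripper open.
Joint ranges: [-2.98, 2.98], [-0.91, 2.08], [0.09, 2.57], [-1.24, 4.39], [0.2, 2.65], [-2.68, 2.68]. Speed limits (rad/s): [2.57, 2.57, 3.01, 3.14, 3.14, 3.14].

## Interface

Orientations are given as [roll, pitch, yaw] about the fixed x, y, z axes, in that order (R = Rz(yaw) Ry(pitch) Rx(roll)).
In Python, from cell import r, viewer gives the robot as it stands.
- The arm moves only by the tool send_rows, never from a script. Its argument "increments" is a list of rows, each a list of 3 entries, a list of its own where there are three numbers: the shift along the tool's x, y, z in cm, then the turn, a rotation vector about the tool's x, y, z in rad, then the opening, from 0 (shut) to 1 (fully open). In form: [[[tx, ty, tz], [ax, ay, az], hand], ...]. A call has 1 to 20 rows; each row shifts and turns the commanded pose from where the row before left it, along the tool's axes as they then stand; what a row does not reach is not made up. A row lasts 1/8 s, in which the tool goes at most 62.5 mm and 10.7 degrees, less where a joint would pass 70% of its speed; a pose out of reach is approached as far as the arm can. A call with a gripper value outside its range is refused whole. The fingers move at their own pace and stop on an object; the grip force is fixed at half the most. Time passes only in rows, so rows that do not move let the fingers close. It gives the time, the measured TCP pose, the force, the opening and the grip force at its end, in the units of the state.
- r.read_state(): the state, without advancing time (a new reading comes with each control period).
- viewer.grab_frame(name): name is "side" or "top"; returns the picture (480x640x3 uint8, red, green, blue); there is no depth.
- viewer.camera_info(name): a dict with "fx", "fy", "cx", "cy" (pixels), "view" (4x4, takes a point from world to camera coordinates). Camera axes: x right, y down, z forward; pixel columns grow to the right and rows downward; lengths in m; the calibration is good to about 2 mm. A picture is of the moment at which its call begins. camera_info takes no time and is no camera call.
- r.hand_in(): hands the job in; it is judged then, once.
The state is a dict: "time_s": time; "qpos": joint angles; "dq": joint speeds; "joint_efforts": joint torques, N m; "tcp_pos": TCP position; "eef_rot": TCP orientation; "ft_force": force on the tool from outside, world axes, zero at the start; "ft_torque": the same for the moment, N m; "gripper_width": finger opening in m; "gripper_force": force on a finger pad.
Only numpy, scipy, OpenCV 4.12 (cv2) and the standard library are available. Lean on these libraries where they do the work, as an engineer would, in place of code of your own. Each camera call takes 0.05 s, during which the arm holds its last target. There are 200 camera calls.

## Task

On the blood-tube roller mixer, roll the knurled adjuster wheel under a fingertip until the sliding fence has closed the gap so far that its black pointer is in line with the red mark on the white scale. Move the fence by the wheel only: do not touch the fence or shift the red mark, do not pinch the wheel, and leave the tubes and everything else on the bench where they are.

Things in the scene. Friction and masses are not known exactly. Their poses are not given: they have to be found in the camera images.
- mixer: the roller mixer, fixed to the bench: a rust-brown tray 190 x 320 mm with five grey rollers, on a white base 330 x 350 mm and 12 mm thick. Origin: on the bench below the tray's centre. Its y axis runs along the rollers and the scale, its z axis is up, its x axis points from the wheel and scale side to the back; the wheel and scale side faces away from the robot. Tray walls and rollers stay below 90 mm, the end walls below 111 mm
- wheel: knurled metal adjuster wheel, 80 mm in diameter, 26 mm wide, axle level along the mixer's x. Origin on the axle at mid-width, 75 mm above the bench. Rolling its top towards the mixer's -y closes the gap, +y opens it: the fence goes the same way as the wheel's top, 0.2 mm per mm of rim (8 mm per rad). About 1 N along the rim turns it; it stays where left. Expect several strokes
- wheel_top (a point): topmost point of the wheel's rim, at mid-width, 115 mm above the bench (does not turn); axes as the mixer's. A grey cheek stands on either side of the wheel: 6 mm thick, outer faces 46 mm apart along the mixer's x, 92 mm long along its y, tops 103 mm above the bench, so the wheel's top 12 mm is free
- wheel_outer: flat steel side face of the wheel, on the side away from the tray, 74 mm in diameter (origin on the axle as wheel). It and the opposite face must not be squeezed between fingers
- wheel_inner: the same on the side towards the tray
- fence: the sliding fence: a clear upright plate with blue top edge across the tray, 4 mm thick, top 126 mm above the bench, with a black pointer bar that reaches out over the scale; axes as the mixer's, origin at bench height below its tube-side face. It moves along the mixer's y. Do not touch it
- pointer (a point): tip of the black pointer (bar 4 mm wide, its top 97 mm above the bench) at the middle of its width, over the white scale strip
- mark (a point): the red mark: inner end of a 4 mm wide red bar on the white scale strip, at the middle of its width, 96 mm above the bench; axes as the mixer's. At the start it lies 18 to 42 mm from the pointer towards the mixer's -y; when set, pointer and mark have the same y in the mixer's frame and make one straight line
- tube1: closed sample tube with purple cap, 16 mm in diameter, 100 mm long, lying between two rollers, its axis about 87 mm above the bench; origin at its middle
- tube2: a second such tube
- tube3: a third such tube
- rack: red tube rack, 210 x 105 x 55 mm with tubes standing up to 101 mm; origin under its centre
- pot: small sample pot with yellow cap, 42 mm in diameter, 45 mm high, on the mixer's white base beside the wheel; origin under its centre
- pen: marker pen, 11 mm thick, 135 mm long along its x, lying on the bench beside the wheel side of the mixer; origin under it, 7 mm from the middle of its length
- forceps: steel forceps, 130 mm long along its x, 6 mm high, lying on the bench; origin under its middle
- tipbox: blue box with clear lid, 120 x 85 x 67 mm; origin under its centre
- spray: bottle with red cap, 64 mm in diameter, 150 mm high; origin under its centre

How it is judged:
On the way:
1. a finger presses on the wheel (contact force between the fingers and wheel above 0.5 N), for 0.1 s.
At the end, for the whole second after the job is handed in: the pointer stands within 3 mm of the red mark along the scale, the fence at rest; the mark within 3 mm and the tubes and the other things within 20 mm of where they were (y of pointer in the frame of mark between -0.003 and 0.003 m and linear speed of fence below 0.003 m/s and distance of mark from where it was at the start of the episode below 0.003 m and distance of each of rack, pot, pen, forceps, tipbox, spray, tube1, tube2, tube3 from where it was at the start of the episode below 0.02 m); the robot touches nothing.
It fails at once if the fence or its pointer is pushed directly (contact force between any of the fingers, the arm and fence above 1 N).
It fails at once if the wheel is pinched by both side faces (contact force between the fingers and wheel_outer above 1 N and contact force between the fingers and wheel_inner above 1 N).
It fails at once if the red mark is shifted (distance of mark from where it was at the start of the episode above 0.003 m).
It fails at once if a tube or another thing on the bench is moved or lifted (distance of any of rack, pot, pen, forceps, tipbox, spray, tube1, tube2, tube3 from where it was at the start of the episode above 0.02 m).
It also fails if it takes over 58 s, if anything falls off the work surface, if the arm or the gripper's body presses on something with over 40 N, if the wrist force passes 120 N, or if a joint passes its speed limit or range.

## Working session

There is one attempt and no reset: what is moved stays moved. The work goes in short steps, Python scripts to look and compute and a tool call to move; the robot and the scene stay as the last step left them, time stands still between calls to the robot, and variables do not carry over. Pictures are saved under pics/ and viewed, at most 10 in all, crops included, and the job is handed in when it is done.

Besides the shell and the picture viewer there is one more tool, called as a command line: name --argument value ..., lists and objects as JSON in quotes. send_rows: Moves the arm, as the interface text tells. Its arguments: {"type":"object","properties":{"increments":{"type":"array"}},"required":["increments"]}

```bash
mkdir -p pics
python3 - <<'E'
from cell import r, viewer
import cv2, numpy as np
for n in("side","top"):
    f=viewer.grab_frame(n); cv2.imwrite(f"pics/{n}0.png",f[:,:,::-1])
    i=viewer.camera_info(n); print(n,i["fx"],i["fy"],i["cx"],i["cy"]); print(np.round(i["view"],4).tolist())
s=r.read_state(); print(s)
E
```

```text
side 574.0088380402077 574.0088380402077 326.430833752268 249.67940471828072
[[0.9801, -0.1984, 0.0004, -0.5214], [-0.1043, -0.5171, -0.8496, 0.1378], [0.1688, 0.8326, -0.5275, 1.7315], [0.0, 0.0, 0.0, 1.0]]
top 498.634107873281 498.634107873281 325.93692058264617 243.200701248565
[[-0.0162, -0.9999, 0.0046, 0.0011], [-0.9911, 0.0155, -0.1322, 0.5601], [0.1321, -0.0067, -0.9912, 1.3201], [0.0, 0.0, 0.0, 1.0]]
{'time_s': 0.1, 'qpos': array([-1.43809120e+00,  2.21134544e-01,  1.52748755e+00,  1.23227355e-05,
        1.39471209e+00, -1.26098431e-01]), 'dq': array([ 0.00106856, -0.00124725, -0.00405504,  0.00025293,  0.00124505,
       -0.00146082]), 'joint_efforts': array([ 1.06990956e-03, -4.95947742e+01, -3.88517690e+01,  7.00143934e-02,
        5.16297366e-02, -5.10982727e-05]), 'tcp_pos': array([ 0.15987964, -0.60362902,  0.22155938]), 'eef_rot': array([-3.13986648e+00, -2.31054828e-04,  2.58801188e-01]), 'ft_force': array([0.7579597 , 0.5564749 , 0.72767668]), 'ft_torque': array([-0.07017952, -0.04208057,  0.0344101 ]), 'gripper_force': 0.0, 'gripper_width': 0.08697956536103547}
```

View pics/top0.png

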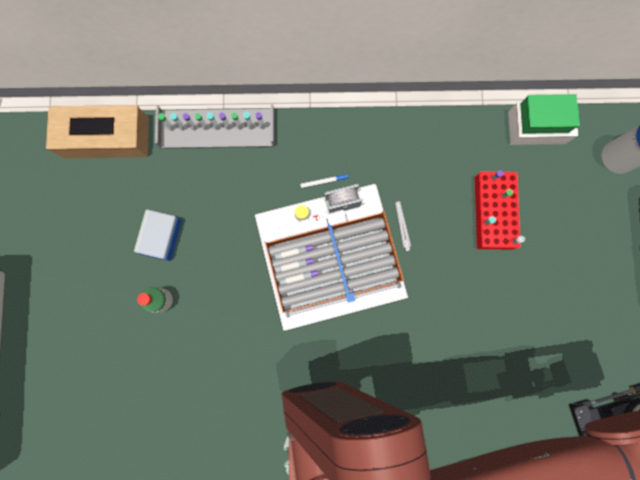

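View pics/side0.png

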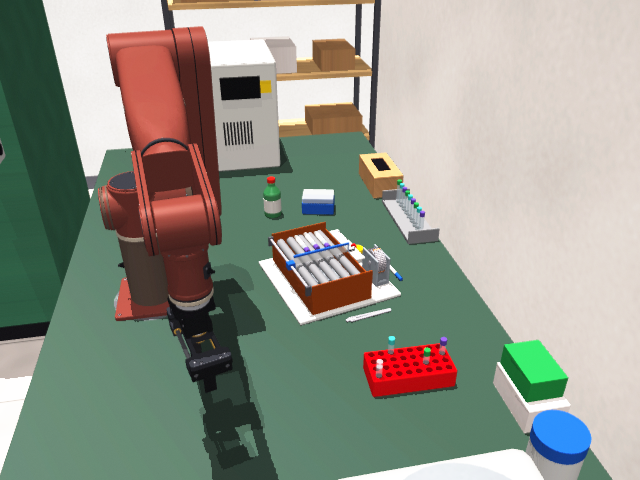

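Top view: the wheel is at about (343,197), the fence's blue edge runs (330,222)–(350,300), the red mark is at about (317,217), and the pot is at (302,212). The mixer's far side faces up in the image, so its -y is image left. I'll zoom in and measure.

```bash
cat > h.py <<'E'
import numpy as np, cv2
from cell import r, viewer
def ray(n,u,v):
    i=viewer.camera_info(n); M=np.array(i["view"]); R,t=M[:3,:3],M[:3,3]
    d=R.T@np.array([(u-i["cx"])/i["fx"],(v-i["cy"])/i["fy"],1.]); return -R.T@t,d
def onz(n,u,v,z):
    c,d=ray(n,u,v); return c+d*(z-c[2])/d[2]
def proj(n,p):
    i=viewer.camera_info(n); M=np.array(i["view"]); q=M[:3,:3]@p+M[:3,3]
    return np.array([i["fx"]*q[0]/q[2]+i["cx"],i["fy"]*q[1]/q[2]+i["cy"]])
E
python3 - <<'E'
from h import *
a=cv2.imread("pics/top0.png")[165:345,240:420]; b=cv2.imread("pics/side0.png")[215:320,255:415]
cv2.imwrite("pics/topc.png",cv2.resize(cv2.imread("pics/top0.png")[165:315,240:420],None,fx=4,fy=4,interpolation=cv2.INTER_CUBIC)[:600])
cv2.imwrite("pics/sidec.png",cv2.resize(b,None,fx=5,fy=5,interpolation=cv2.INTER_CUBIC))
f=cv2.imread("pics/top0.png"); hsv=cv2.cvtColor(f,cv2.COLOR_BGR2HSV)
w=cv2.inRange(hsv,(0,0,200),(180,40,255)); n,l,s,c=cv2.connectedComponentsWithStats(w)
for k in range(1,n):
    if s[k,4]>20 and 240<c[k][0]<420 and 165<c[k][1]<345: print(s[k],c[k])
# base outline: hull of bright comps in window
m=np.zeros_like(w); m[183:332,250:412]=w[183:332,250:412]
n,l,s,c=cv2.connectedComponentsWithStats(m); k=1+np.argmax(s[1:,4])
pts=cv2.findNonZero((l==k).astype(np.uint8)); print("rect",cv2.minAreaRect(pts))
q=cv2.boxPoints(cv2.minAreaRect(pts)); W=[onz("top",*p,0.012) for p in q]; print(np.round(W,4)); print([np.linalg.norm(W[i]-W[i-1]) for i in range(4)])
E
```

```text
[301 177  35  10 130] [318.04615385 181.69230769]
[ 255  184  153  146 4963] [323.41245215 253.22446101]
[335 187  17  15 151] [342.13245033 194.47019868]
[396 202  14  49 202] [402.61386139 226.77722772]
[335 222  47  14  76] [356.5        229.06578947]
[340 235  46  13  73] [360.34246575 241.35616438]
[271 236  58  17 119] [298.94117647 244.05042017]
[343 247  47  13  73] [364.89041096 253.43835616]
[276 248  30  10 139] [289.29496403 252.64748201]
[274 249  58  16 117] [301.4957265  256.66666667]
[277 261  58  17 120] [305.225      269.05833333]
[345 260  48  13  74] [366.64864865 266.36486486]
[276 262  30   9 132] [289.75757576 265.93181818]
[349 272  48  14  75] [370.   278.96]
[281 274  30   9 135] [294.8962963  278.12592593]
[280 274  59  17 124] [308.20967742 281.74193548]
[288 281  49  14  72] [311.19444444 287.29166667]
[354 282  30   8  42] [368.19047619 285.76190476]
[283 286  59  17 129] [311.41085271 294.41085271]
[292 293  49  15  87] [315.50574713 299.79310345]
rect ((330.589111328125, 256.29766845703125), (119.3443603515625, 128.31069946289062), 75.61860656738281)
[[ 0.6476  0.1927  0.012 ]
 [ 0.7336 -0.1573  0.012 ]
 [ 0.4083 -0.2287  0.012 ]
 [ 0.328   0.1115  0.012 ]]
[np.float64(0.3298242432009419), np.float64(0.3603801136025092), np.float64(0.3330631296879667), np.float64(0.3495289365319336)]
```

View pics/topc.png

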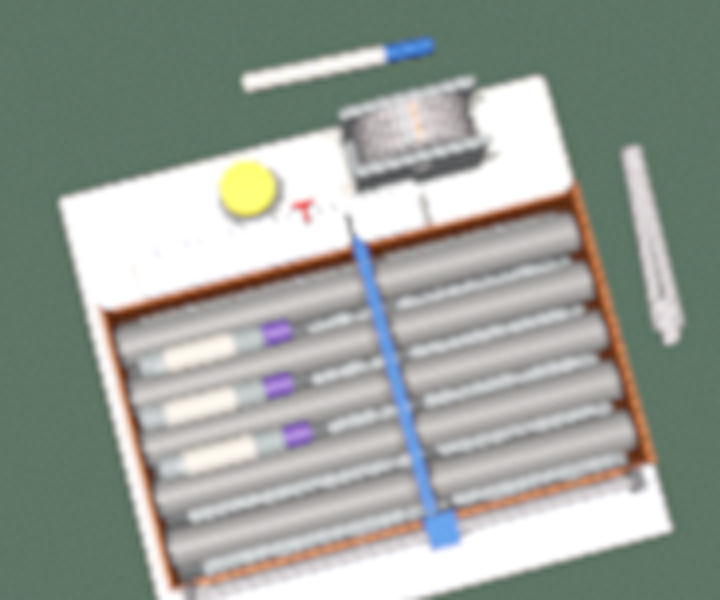

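View pics/sidec.png

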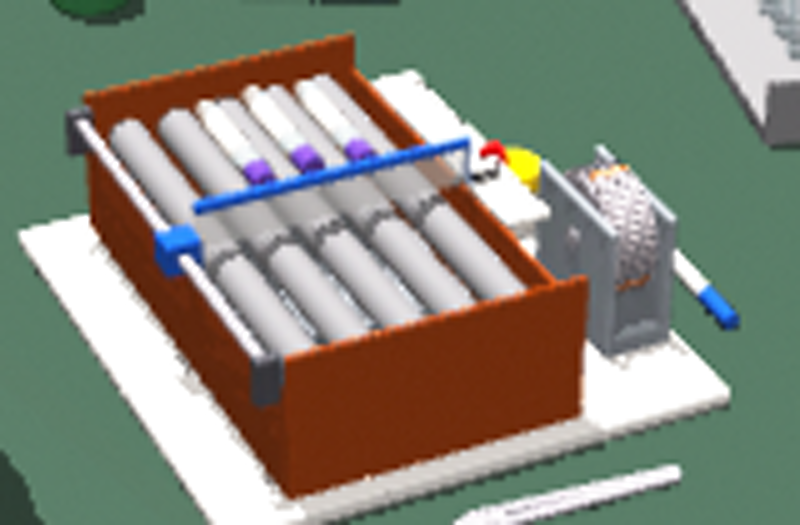

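Crops: the pointer is the dark bar at about topc (348,222), i.e. px (327,220). The red T is at (305,210), px (316,217). Cheek top corners are about (340,113), (473,80), (487,143) and (355,165). Next I'll compute the wheel position, mixer angle and gap.

```bash
cat >> h.py <<'E'
def scale(f,a):
    """red centroid/extent and pointer dark columns in mixer y (m) at z=.096"""
    hsv=cv2.cvtColor(f,cv2.COLOR_RGB2HSV); ey=np.array([np.sin(a),-np.cos(a)]); ex=np.array([-np.cos(a),-np.sin(a)])
    red=((hsv[...,0]<8)|(hsv[...,0]>172))&(hsv[...,1]>60)&(hsv[...,2]>120); red[:, :305]=0; red[:,328:]=0; red[:205]=0; red[226:]=0
    v,u=np.nonzero(red); w=hsv[v,u,1].astype(float)
    P=np.array([onz("top",*p,.096)[:2] for p in zip(u,v)])
    return P@ey,P@ex,w
E
python3 - <<'E'
from h import *
f=cv2.cvtColor(cv2.imread("pics/top0.png"),cv2.COLOR_BGR2RGB)
hsv=cv2.cvtColor(f,cv2.COLOR_RGB2HSV)
b=((hsv[...,0]>100)&(hsv[...,0]<118)&(hsv[...,1]>110)); b[:215]=0;b[290:]=0;b[:,:320]=0;b[:,360:]=0
v,u=np.nonzero(b); P=np.array([onz("top",x,y,.126)[:2] for x,y in zip(u,v)])
d=cv2.fitLine(P.astype(np.float32),cv2.DIST_L2,0,.01,.01).ravel(); print("blue line dir ang",np.degrees(np.arctan(d[1]/d[0])),d[2:])
a=np.arctan(d[1]/d[0])
C=np.array([(340,113),(473,80),(487,143),(355,165)])/4+[240,165]-.375
W=np.array([onz("top",*c,.103) for c in C]); print(np.round(W,4), W.mean(0))
print("sides",[round(float(np.linalg.norm(W[i]-W[i-1])),4) for i in range(4)],"ang",np.degrees(np.arctan2(W[0,0]-W[1,0],-(W[0,1]-W[1,1]))))
Cs=np.array([(600,150),(675,245),(540,165),(613,240)]).mean(0)/5+[255,215]-.4
print("side px pred",proj("side",W.mean(0)),"seen",Cs)
c1,d1=ray("top",*C.mean(0)); c2,d2=ray("side",*Cs)
s=np.linalg.lstsq(np.c_[d1,-d2],c2-c1,rcond=None)[0]; print("tri",c1+d1*s[0],c2+d2*s[1])
A=.2356
y,x,w=scale(f,A); print("red y,x:",np.average(y,weights=w),np.average(x,weights=w)); print(np.round(np.c_[x,y,w/1000],3)[np.argsort(x)].tolist())
g=cv2.cvtColor(f,cv2.COLOR_RGB2GRAY); print(g[206:232,310:352])
E
```

```text
blue line dir ang 13.96846 [ 0.5137709  -0.03648068]
[[ 0.6846 -0.006   0.103 ]
 [ 0.7054 -0.0939  0.103 ]
 [ 0.663  -0.102   0.103 ]
 [ 0.6497 -0.0153  0.103 ]] [ 0.67568163 -0.0542951   0.103     ]
sides [0.0361, 0.0903, 0.0432, 0.0877] ang -166.6319887918554
side px pred [376.28852697 252.27975041] seen [376.  254.6]
tri [ 0.6774289  -0.05459398  0.09521254] [ 0.67518272 -0.05424574  0.09467991]
red y,x: 0.12700559231610226 -0.6110128643084517
[[-0.615, 0.127, 0.079], [-0.614, 0.129, 0.092], [-0.613, 0.121, 0.065], [-0.613, 0.132, 0.081], [-0.613, 0.124, 0.107], [-0.612, 0.126, 0.136], [-0.611, 0.129, 0.132], [-0.609, 0.126, 0.087], [-0.609, 0.128, 0.091], [-0.606, 0.127, 0.081], [-0.604, 0.127, 0.078]]
[[255 255 255 ...  92  92  89]
 [255 255 255 ...  90  89  92]
 [249 255 255 ... 107 121 135]
 ...
 [252 246 240 ... 180 184 188]
 [226 207 187 ... 194 197 200]
 [164 150 125 ... 203 202 201]]
```

```bash
cat >> h.py <<'E'
def darkbar(f,a,lo,hi,x0=-.606,x1=-.596):
    """dark-weighted mean of mixer y over a band of mixer x on plane z=.097 (background = per-band bright level)"""
    g=cv2.cvtColor(f,cv2.COLOR_RGB2GRAY).astype(np.float32); ey=np.array([np.sin(a),-np.cos(a)]); ex=np.array([-np.cos(a),-np.sin(a)])
    ys=np.arange(lo,hi,.0005); out=[]
    for x in np.arange(x0,x1,.0025):
        uv=np.array([proj("top",np.r_[ey*y+ex*x,.097]) for y in ys],np.float32)
        out.append(cv2.remap(g,uv[None,:,0].copy(),uv[None,:,1].copy(),cv2.INTER_LINEAR)[0])
    return ys,np.array(out)
E
python3 - <<'E'
from h import *
np.set_printoptions(linewidth=250)
f=cv2.cvtColor(cv2.imread("pics/top0.png"),cv2.COLOR_BGR2RGB)
ys,o=darkbar(f,.238,.120,.180,-.622,-.585)
print(np.round(ys[::4],3))
for x,q in zip(np.arange(-.622,-.585,.0025),o): print(round(x,4),q[::4].astype(int))
y,x,w=scale(f,.238); print(np.average(y,weights=w))
s=r.read_state(); T=np.array([.674,-.0545,.17])-s["tcp_pos"]
yaw=s["eef_rot"][2]; print("tool shift",T@[np.cos(yaw),np.sin(yaw),0],T@[np.sin(yaw),-np.cos(yaw),0],-T[2])
E
```

```text
[0.12  0.122 0.124 0.126 0.128 0.13  0.132 0.134 0.136 0.138 0.14  0.142 0.144 0.146 0.148 0.15  0.152 0.154 0.156 0.158 0.16  0.162 0.164 0.166 0.168 0.17  0.172 0.174 0.176 0.178]
-0.622 [240 253 255 255 255 255 255 255 255 255 255 255 255 255 255 255 255 255 254 252 247 227 198 170 162 173 182 179 170 171]
-0.6195 [243 254 253 253 254 255 255 254 254 254 255 255 255 255 255 255 254 253 251 248 242 226 193 156 129 124 125 127 124 123]
-0.617 [245 245 242 241 245 244 244 244 248 253 255 255 255 255 255 255 254 252 247 244 236 221 188 144 110  90  94  95  93  89]
-0.6145 [239 224 213 207 204 204 209 217 235 247 254 255 255 255 255 255 254 252 248 245 239 219 188 139 109  93  96  95  94  94]
-0.612 [232 209 186 162 159 162 180 200 224 243 252 255 255 254 255 255 255 254 251 247 242 223 195 157 135 135 137 132 127 130]
-0.6095 [235 223 210 189 172 166 195 215 231 243 250 254 254 252 252 253 255 255 253 250 245 234 218 203 195 195 193 190 186 193]
-0.607 [247 246 241 216 192 194 224 241 241 242 247 253 252 247 245 250 254 254 255 254 251 248 244 240 234 233 236 235 234 235]
-0.6045 [254
[... 411 characters left out ...]
3 253 255 255 255 255 255 255 255 248 228 206 207 231 249 255 255 255 255 255 255 255 255 255]
-0.5945 [255 255 255 255 255 255 254 254 255 255 255 255 255 255 254 252 227 200 190 227 247 255 255 255 255 255 255 255 255 255]
-0.592 [255 255 255 255 255 255 255 255 255 255 255 255 255 255 255 251 225 195 196 230 250 255 255 255 255 255 255 255 255 255]
-0.5895 [255 255 255 255 255 255 255 255 255 255 255 255 255 255 255 246 224 192 205 233 255 255 255 255 255 255 255 255 255 255]
-0.587 [255 255 255 255 255 255 255 255 255 255 255 255 255 255 255 245 223 193 200 228 250 255 255 255 255 255 255 255 255 255]
0.128471656006739
tool shift 0.6375329662373093 -0.3992670033700142 0.05155938084114198
```

Pointer y = 0.1548, mark y = 0.1287, so the gap is 26 mm (about 130 mm of rim). I'll move above the wheel with the fingers closed.

send_rows --increments '[[[4.25, -2.66, 0.2], [0, 0, 0.02], 0], [[4.25, -2.66, 0.2], [0, 0, 0], 0], [[4.25, -2.66, 0.2], [0, 0, 0], 0], [[4.25, -2.66, 0.2], [0, 0, 0], 0], [[4.25, -2.66, 0.2], [0, 0, 0], 0], [[4.25, -2.66, 0.2], [0, 0, 0], 0], [[4.25, -2.66, 0.2], [0, 0, 0], 0], [[4.25, -2.66, 0.2], [0, 0, 0], 0], [[4.25, -2.66, 0.2], [0, 0, 0], 0], [[4.25, -2.66, 0.2], [0, 0, 0], 0], [[4.25, -2.66, 0.2], [0, 0, 0], 0], [[4.25, -2.66, 0.2], [0, 0, 0], 0], [[4.25, -2.66, 0.2], [0, 0, 0], 0], [[4.25, -2.66, 0.2], [0, 0, 0], 0], [[4.25, -2.66, 0.2], [0, 0, 0], 0], [[0, 0, 0], [0, 0, 0], 0], [[0, 0, 0], [0, 0, 0], 0], [[0, 0, 0], [0, 0, 0], 0]]'

```text
time_s: 2.35
tcp_pos: [0.6836, -0.0661, 0.1925]
eef_rot: [3.142, 0.001, 0.238]
ft_force: [-0.3, -0.4, 0.2]
gripper_width: 0.0006
gripper_force: 0.0
```

send_rows --increments '[[[-0.66, 0.6, 1.0], [0, 0, 0], 0], [[0, 0, 2.0], [0, 0, 0], 0], [[0, 0, 2.0], [0, 0, 0], 0], [[0, 0, 1.5], [0, 0, 0], 0], [[0, 0, 0.9], [0, 0, 0], 0], [[0, 0, 0], [0, 0, 0], 0], [[0, 0, 0], [0, 0, 0], 0]]'

```text
time_s: 3.22
tcp_pos: [0.6799, -0.0724, 0.1193]
eef_rot: [3.141, -0.001, 0.239]
ft_force: [0.4, 0.2, 0.5]
gripper_width: 0.0002
gripper_force: 0.0
```

Run:
```python
from h import *
f=viewer.grab_frame("side"); cv2.imwrite("pics/s1.png",cv2.resize(f[150:300,300:460,::-1],None,fx=4,fy=4,interpolation=cv2.INTER_CUBIC))
```

```text
(no output)
```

View pics/s1.png

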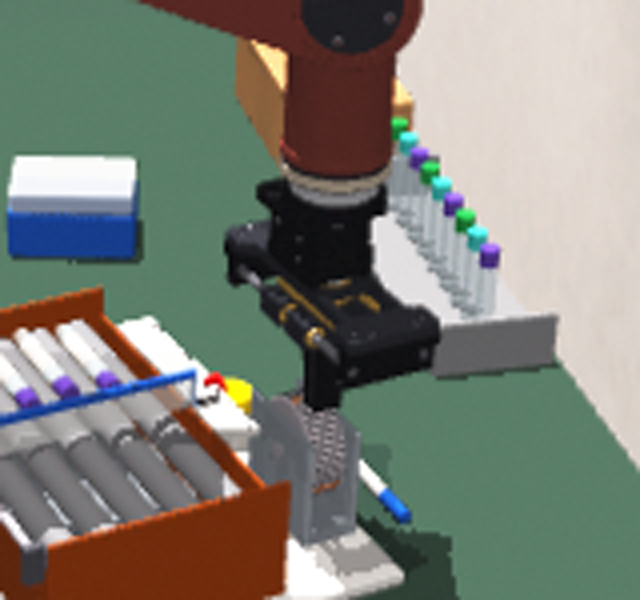

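The fingertip (px about (320,400) in the crop) sits centred over the wheel between the cheeks. Now I'll press.

send_rows --increments '[[[0, 0, 0.3], [0, 0, 0], 0], [[0, 0, 0.2], [0, 0, 0], 0], [[0, 0, 0.05], [0, 0, 0], 0], [[0, 0, 0], [0, 0, 0], 0]]'

```text
time_s: 3.78
tcp_pos: [0.6793, -0.0724, 0.1133]
eef_rot: [3.142, -0.0, 0.239]
ft_force: [-0.2, -0.2, 1.0]
gripper_width: 0.0007
gripper_force: 0.7
```

send_rows --increments '[[[0, -0.3, 0], [0, 0, 0], 0], [[0, -0.3, 0], [0, 0, 0], 0], [[0, -0.3, 0], [0, 0, 0], 0], [[0, -0.3, 0], [0, 0, 0], 0]]'

```text
time_s: 4.28
tcp_pos: [0.677, -0.0615, 0.1149]
eef_rot: [3.14, -0.001, 0.239]
ft_force: [-2.9, -3.7, 10.0]
gripper_width: 0.0005
gripper_force: 4.9
```

send_rows --increments '[[[0, -0.4, 0], [0, 0, 0], 0], [[0, -0.4, 0], [0, 0, 0], 0], [[0, -0.4, 0], [0, 0, 0], 0], [[0, -0.4, 0], [0, 0, 0], 0], [[0, -0.4, 0], [0, 0, 0], 0], [[0, -0.4, 0], [0, 0, 0], 0], [[0, -0.4, 0], [0, 0, 0], 0], [[0, 0, -1.0], [0, 0, 0], 0], [[0, 0, 0], [0, 0, 0], 0]]'

```text
time_s: 5.4
tcp_pos: [0.6704, -0.0335, 0.124]
eef_rot: [3.141, -0.001, 0.239]
ft_force: [0.4, -0.4, -0.5]
gripper_width: 0.0004
gripper_force: 0.0
```

```bash
cat >> h.py <<'E'
def gap(name):
    f=viewer.grab_frame("top"); cv2.imwrite(f"pics/{name}.png",f[:,:,::-1]); a=.238
    hsv=cv2.cvtColor(f,cv2.COLOR_RGB2HSV)
    b=((hsv[...,0]>100)&(hsv[...,0]<118)&(hsv[...,1]>110)); b[:215]=0;b[290:]=0;b[:,:295]=0;b[:,360:]=0
    v,u=np.nonzero(b); P=np.array([onz("top",x,y,.126)[:2] for x,y in zip(u,v)]); fy=(P@[np.sin(a),-np.cos(a)]).mean() if len(P) else np.nan
    ys,o=darkbar(f,a,.110,.170,-.595,-.585); q=o.mean(0); d=255-q; d[d<15]=0
    c=lambda d:(d*ys).sum()/d.sum()
    o2=darkbar(f,a,.110,.145,-.606,-.601); q2=255-o2[1].mean(0); q2[q2<15]=0
    print("blue fence y",len(P),fy,"pointer",c(d),"mark",(q2*o2[0]).sum()/q2.sum(),"dark prof",d[::4].astype(int))
E
python3 -c "
from h import *
gap('g1')"
```

```text
blue fence y 0 nan pointer 0.14007453707837744 mark 0.12735614711405807 dark prof [150 148 147 146 145 144 143 143 142 142 142 141 141 141 141 141 142 142
 143 143 145 145 145 146 147 146 147 148 147 147 147]
```

The arm occludes the top view, so I'll use the side view: the blue edge's shift relative to side0.

```bash
cat >> h.py <<'E'
def fence(f):
    a=.238; hsv=cv2.cvtColor(f,cv2.COLOR_RGB2HSV); ey=np.array([np.sin(a),-np.cos(a)]); ex=np.array([-np.cos(a),-np.sin(a)])
    b=((hsv[...,0]>100)&(hsv[...,0]<118)&(hsv[...,1]>110)); b[:225]=0;b[275:]=0;b[:,:280]=0;b[:,352:]=0
    v,u=np.nonzero(b); P=np.array([onz("side",x,y,.126)[:2] for x,y in zip(u,v)]); w=hsv[v,u,1].astype(float)
    X,Y=P@ex,P@ey; k=(X>-.55)&(X<-.42)
    s=np.polyfit(X[k],Y[k],1,w=w[k]); return k.sum(),np.average(Y[k],weights=w[k]),s[0],np.average(X[k],weights=w[k])
def fgap():
    f0=cv2.imread("pics/side0.png")[:,:,::-1]; f0=np.ascontiguousarray(f0)
    a,b=fence(f0),fence(viewer.grab_frame("side")); print(a,b,"moved mm",(b[1]-a[1])*1e3)
E
python3 -c "
from h import *
fgap()"
```

```text
(np.int64(111), np.float64(0.15897214282601313), np.float64(0.0030053412490468273), np.float64(-0.4831887795077402)) (np.int64(102), np.float64(0.15217355242886207), np.float64(-0.003318950328778697), np.float64(-0.4817552906026804)) moved mm -6.798590397151055
```

Moved about 6.8 mm in the right direction. Now the second stroke.

send_rows --increments '[[[0, 1.4, 0], [0, 0, 0], 0], [[0, 1.4, 0], [0, 0, 0], 0], [[0, 1.2, 0], [0, 0, 0], 0], [[0, 0, 0.5], [0, 0, 0], 0], [[0, 0, 0.5], [0, 0, 0], 0], [[0, -0.4, 0], [0, 0, 0], 0], [[0, -0.4, 0], [0, 0, 0], 0], [[0, -0.4, 0], [0, 0, 0], 0], [[0, -0.4, 0], [0, 0, 0], 0], [[0, -0.4, 0], [0, 0, 0], 0], [[0, -0.4, 0], [0, 0, 0], 0], [[0, -0.4, 0], [0, 0, 0], 0], [[0, -0.4, 0], [0, 0, 0], 0], [[0, -0.4, 0], [0, 0, 0], 0], [[0, -0.4, 0], [0, 0, 0], 0], [[0, 0, -1.0], [0, 0, 0], 0], [[0, 0, 0], [0, 0, 0], 0]]'

```text
time_s: 7.62
tcp_pos: [0.6705, -0.0335, 0.1241]
eef_rot: [3.141, -0.002, 0.239]
ft_force: [0.1, 0.8, -0.1]
gripper_width: 0.0005
gripper_force: 0.0
```

```bash
python3 -c "
from h import *
fgap()"
```

```text
(np.int64(111), np.float64(0.15897214282601313), np.float64(0.0030053412490468273), np.float64(-0.4831887795077402)) (np.int64(101), np.float64(0.1447313693548733), np.float64(-0.0017256558336206053), np.float64(-0.48247592099143066)) moved mm -14.240773471139834
```

send_rows --increments '[[[0, 1.4, 0], [0, 0, 0], 0], [[0, 1.4, 0], [0, 0, 0], 0], [[0, 1.2, 0], [0, 0, 0], 0], [[0, 0, 0.5], [0, 0, 0], 0], [[0, 0, 0.5], [0, 0, 0], 0], [[0, -0.4, 0], [0, 0, 0], 0], [[0, -0.4, 0], [0, 0, 0], 0], [[0, -0.4, 0], [0, 0, 0], 0], [[0, -0.4, 0], [0, 0, 0], 0], [[0, -0.4, 0], [0, 0, 0], 0], [[0, -0.4, 0], [0, 0, 0], 0], [[0, -0.4, 0], [0, 0, 0], 0], [[0, -0.4, 0], [0, 0, 0], 0], [[0, -0.4, 0], [0, 0, 0], 0], [[0, -0.4, 0], [0, 0, 0], 0], [[0, 0, -1.0], [0, 0, 0], 0], [[0, 0, 0], [0, 0, 0], 0]]'

```text
time_s: 9.8
tcp_pos: [0.6705, -0.0335, 0.1241]
eef_rot: [3.141, -0.002, 0.239]
ft_force: [-0.3, -0.3, 0.1]
gripper_width: 0.0005
gripper_force: 0.0
```

```bash
python3 -c "
from h import *
fgap()"
```

```text
(np.int64(111), np.float64(0.15897214282601313), np.float64(0.0030053412490468273), np.float64(-0.4831887795077402)) (np.int64(97), np.float64(0.1371812296964884), np.float64(0.0062444722953137015), np.float64(-0.48276979301111433)) moved mm -21.790913129524718
```

About 4.3 mm remain, so I'll do a shorter stroke of 23 mm.

send_rows --increments '[[[0, 1.6, 0], [0, 0, 0], 0], [[0, 1.6, 0], [0, 0, 0], 0], [[0, 0, 0.5], [0, 0, 0], 0], [[0, 0, 0.5], [0, 0, 0], 0], [[0, -0.4, 0], [0, 0, 0], 0], [[0, -0.4, 0], [0, 0, 0], 0], [[0, -0.4, 0], [0, 0, 0], 0], [[0, -0.4, 0], [0, 0, 0], 0], [[0, -0.4, 0], [0, 0, 0], 0], [[0, -0.3, 0], [0, 0, 0], 0], [[0, 0, 0], [0, 0, 0], 0], [[0, 0, -1.0], [0, 0, 0], 0], [[0, 0, -3.0], [0, 0, 0], 0], [[0, 0, -3.0], [0, 0, 0], 0]]'

```text
time_s: 11.6
tcp_pos: [0.6715, -0.0419, 0.1832]
eef_rot: [-3.141, 0.001, 0.239]
ft_force: [0.3, -0.3, 0.3]
gripper_width: 0.0004
gripper_force: 0.0
```

send_rows --increments '[[[-4, 3, -1], [0, 0, 0], 0], [[-4, 4, -1], [0, 0, 0], 0], [[-4, 4, 0], [0, 0, 0], 0], [[-4, 4, 0], [0, 0, 0], 0], [[-4, 4, 0], [0, 0, 0], 0], [[-4, 4, 0], [0, 0, 0], 0], [[-4, 4, 0], [0, 0, 0], 0], [[-4, 4, 0], [0, 0, 0], 0], [[-4, 4, 0], [0, 0, 0], 0], [[0, 0, 0], [0, 0, 0], 0], [[0, 0, 0], [0, 0, 0], 0]]'

```text
time_s: 12.98
tcp_pos: [0.405, -0.467, 0.2027]
eef_rot: [-3.141, -0.0, 0.238]
ft_force: [0.4, 0.6, -0.3]
gripper_width: 0.0004
gripper_force: 0.0
```

```bash
python3 -c "
from h import *
fgap(); gap('g2')
f=cv2.imread('pics/g2.png'); cv2.imwrite('pics/g2c.png',cv2.resize(f[165:315,240:420],None,fx=4,fy=4,interpolation=cv2.INTER_CUBIC))"
```

```text
(np.int64(111), np.float64(0.15897214282601313), np.float64(0.0030053412490468273), np.float64(-0.4831887795077402)) (np.int64(15), np.float64(0.13174690878046397), np.float64(0.03660001373822828), np.float64(-0.5387106400701045)) moved mm -27.22523404554916
blue fence y 130 0.1284974408641122 pointer 0.12703966980792228 mark 0.1287021671087293 dark prof [ 0  0  0  0  0  0  0 33 68 69 35  0  0  0  0  0  0  0  0  0  0  0  0  0
  0  0  0  0  0  0  0]
```

View pics/g2c.png

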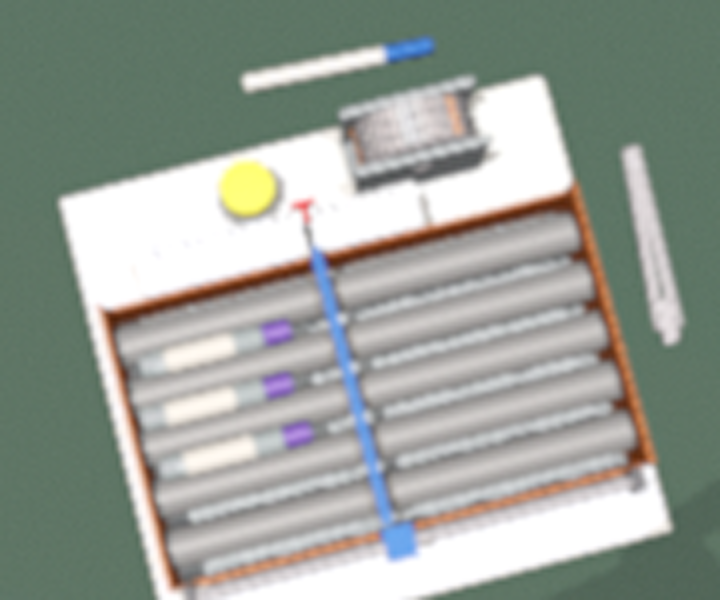

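The pointer is about 1.3–1.7 mm past the mark: pointer 0.1270 against mark 0.1287, with both near (305,220) in the crop. That is within tolerance, but a 7 mm reverse stroke will centre it.

send_rows --increments '[[[4, -3.1, 0], [0, 0, 0], 0], [[4, -3, 0], [0, 0, 0], 0], [[4, -4, 0], [0, 0, 0], 0], [[4, -4, 0], [0, 0, 0], 0], [[4, -4, 0], [0, 0, 0], 0], [[4, -4, 0], [0, 0, 0], 0], [[4, -4, 0], [0, 0, 0], 0], [[4, -4, 0], [0, 0, 0], 0], [[4, -4, 1], [0, 0, 0], 0], [[0, 0, 2], [0, 0, 0], 0], [[0, 0, 3], [0, 0, 0], 0], [[0, 0, 2], [0, 0, 0], 0], [[0, 0, 0], [0, 0, 0], 0], [[0, 0, 0], [0, 0, 0], 0]]'

```text
time_s: 14.82
tcp_pos: [0.6745, -0.0515, 0.1242]
eef_rot: [3.141, -0.001, 0.238]
ft_force: [-0.2, 0.7, 0.5]
gripper_width: 0.0004
gripper_force: 0.0
```

send_rows --increments '[[[0, 0, 0.5], [0, 0, 0], 0], [[0, 0, 0.5], [0, 0, 0], 0], [[0, 0.35, 0], [0, 0, 0], 0], [[0, 0.35, 0], [0, 0, 0], 0], [[0, 0, 0], [0, 0, 0], 0], [[0, 0, -1.0], [0, 0, 0], 0], [[0, 0, -3.0], [0, 0, 0], 0], [[0, 0, -3.0], [0, 0, 0], 0], [[-4, 3, -1], [0, 0, 0], 0], [[-4, 4, -1], [0, 0, 0], 0], [[-4, 4, 0], [0, 0, 0], 0], [[-4, 4, 0], [0, 0, 0], 0], [[-4, 4, 0], [0, 0, 0], 0], [[-4, 4, 0], [0, 0, 0], 0], [[-4, 4, 0], [0, 0, 0], 0], [[-4, 4, 0], [0, 0, 0], 0], [[-4, 4, 0], [0, 0, 0], 0], [[0, 0, 0], [0, 0, 0], 0], [[0, 0, 0], [0, 0, 0], 0]]'

```text
time_s: 17.2
tcp_pos: [0.4088, -0.4827, 0.203]
eef_rot: [-3.141, -0.001, 0.238]
ft_force: [-0.0, 0.1, 0.3]
gripper_width: 0.0002
gripper_force: 0.0
```

```bash
python3 -c "
from h import *
gap('g3')
f=cv2.imread('pics/g3.png'); cv2.imwrite('pics/g3c.png',cv2.resize(f[165:315,240:420],None,fx=4,fy=4,interpolation=cv2.INTER_CUBIC))"
```

```text
blue fence y 128 0.12996991967829663 pointer 0.12851389133275726 mark 0.1288335522191278 dark prof [ 0  0  0  0  0  0  0  0 37 65 54 22  0  0  0  0  0  0  0  0  0  0  0  0
  0  0  0  0  0  0  0]
```

View pics/g3c.png

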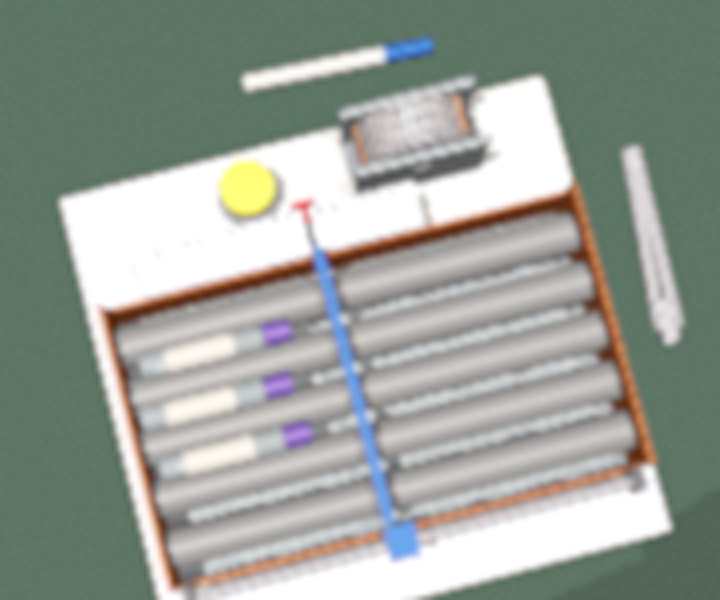

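The pointer (0.1285) and mark (0.1288) now form one line at about (306,222), a 0.3 mm difference. The tubes, pot, pen and forceps in view haven't moved, and the arm is clear.

```bash
python3 -c "
from cell import r
print(r.hand_in())"
```

```text
the job is handed in; nothing more can be done
None
```

I rolled the wheel with a closed fingertip until the pointer stood about 0.3 mm from the red mark in the last top view (limit 3 mm), then handed the job in at about 17 s of the 58 s; no verdict came back.

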